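# Uncouple the tow bar of a bench shaker

### The arm

A 6-joint arm with a two-finger parallel gripper is mounted at the origin on a cart in front of the work surface, level with it; the furniture and walls round the work are solid. World frame = base frame: x ahead of the robot, y to its left, z up, the work surface at z = 0. Lengths are in mm, angles in rad, forces in N, time in s.
With the tool pointing down it reaches from about 300 to 1000 mm from the base axis. Payload 5.1 kg.
Tool frame: the origin (TCP) lies midway between the tips of the shut fingers; the grasp point (between the pads) lies 19 mm behind it; z points along the fingers, y is the direction in which the jaws open and shut (so a half turn about z gives the same grasp; the last joint's range is limited). The gripper opens to 95 mm and grips with 3 to 60 N. Pads are 20 mm wide; open, the fingers measure 119 mm over their backs; the gripper's body (75 mm by 180 mm) begins 59 mm behind the grasp point.
Start: joints at [1.067, 0.124, 1.65, -0, 1.367, -0.083], TCP at [265.538, 593.274, 214.656] pointing down, gripper open.
Joint ranges: [-2.61, 2.61], [-1.02, 2.33], [0.03, 2.71], [-1.35, 4.49], [0.32, 2.68], [-2.91, 2.91]. Speed limits (rad/s): [2.57, 2.57, 3.14, 3.14, 3.14, 3.14].

### API

Orientations are given as a unit quaternion [x, y, z, w].
In Python, from cell import state, read_camera, finish_job gives the robot as it stands. The module is installed in compiled form; this text tells all that it offers.
- The arm moves only by the tool jog_arm, never from a script. Its argument "commands" is a list of rows, each an object with "grip": the gripper's target within -1 to 1 (shut at 1, half-way at 0, fully open at -1); "dp": the shift along the tool's x, y, z as a fraction of full scale, a list of three; "yaw": the turn about the tool's z as a fraction of full scale. A call has 1 to 5 rows; each row is the pose to reach, as a shift and turn from the pose commanded when the call began, along the tool's axes at that moment, turning the shorter way round; what a row does not reach only later rows make up. Full scale, the value 1, is 200 mm for a shift and pi rad for a turn. A row lasts 1/12 s, in which the tool goes at most 41.7 mm and 7.16 degrees, less where a joint would pass 70% of its speed; a pose out of reach is approached as far as the arm can. A call with a number of a shift or a turn outside -1 to 1 is refused whole. A call with a gripper value outside its range is refused whole. The fingers move at their own pace and stop on an object; "force" is the grip in N (left out, the last holds). Time passes only in rows, so rows that repeat a pose let the fingers close. It gives the time, the measured TCP pose, the force and the opening at its end, in the units of the state.
- state(): the state, without advancing time (a new reading comes with each control period).
- read_camera(name): name is "scene" or "top"; returns a dict with "image" (400x640x3 uint8, blue, green, red), "fov_y" (degrees; the focal length in pixels is half the picture's height over the tangent of half this angle, whatever the lens; pixels are square), "cx", "cy" (the principal point, pixels), "rvec" (rotation vector, rad) and "tvec" (3), from world to camera coordinates, as OpenCV has them. Camera axes: x right, y down, z forward; pixel columns grow to the right and rows downward; lengths in mm; the calibration is good to about 2 mm. A picture is of the moment at which its call begins. There is no depth.
- finish_job(): hands the job in, once; it reports no verdict.
The state is a dict: "time": time; "qpos": joint angles; "joint_velocities": joint speeds; "joint_efforts": joint torques, N m; "eef_pos": TCP position; "eef_rot": TCP orientation; "wrist_force": force on the tool from outside, world axes, zero at the start; "ft_torque": the same for the moment, N m; "finger_gap": finger opening in mm.
Only numpy, scipy, OpenCV 4.12 (cv2) and the standard library are available. Lean on these libraries where they do the work, as an engineer would, in place of code of your own. Each camera call takes 0.05 s, during which the arm holds its last target. There are 200 camera calls.

### The job

Park the bench shaker's drive by pushing the red sprung plunger on its trip box all the way down. Then pull the orange latch tab of the tow-bar coupler sideways against its spring by pinching it fully towards the dark fixed plate opposite, lift the tow bar straight off the ball until it is about 10 cm higher than it sat, and finish holding it there, raised and level, in the gripper. Leave the beaker, the flask and the small carton where they stand.

Things in the scene. Friction and masses are not known exactly. Their poses are not given: they have to be found in the camera images.
- hitch: fixed bed of the bench shaker, grey plate 250 (x) x 110 (y) x 12 mm. Origin on the worktop under the steel ball; +x runs from the ball along the tow bar to the white drive housing (66 x 94 mm, x from 128 to 194 mm, top 78 mm above the worktop)
- ball (a point): centre of the steel ball (diameter 24 mm) of the hitch, 53 mm above the worktop. Below it a collar of diameter 21 mm with a flat underside at 43 mm, a neck of diameter 12 mm and a dark pedestal 68 x 48 mm whose top is at 30 mm
- saddle (a point): middle of the rest of the open saddle that carries the bar's tongue, 85 mm from the ball axis along the hitch's +x and 48 mm above the worktop; its cheeks stand 30 mm apart and up to 66 mm above the worktop
- tow_bar: loose aluminium tow bar, 0.3 to 0.45 kg, centre of mass within 20 mm of the ball axis. Coupler housing 60 (x) x 36 (y) x 43 mm, open below, over the ball; tongue 24 mm wide, 12 mm thick along +x to x = 109 mm. Origin on the ball axis at the underside of the coupler's feet, 30 mm above the worktop when seated; z up; when seated its axes are those of the hitch within a few degrees
- tab (a point): on the outer (-y) face of the orange latch tab, 13 mm below its top; moves with the latch. Tab 24 mm wide (x), 4 mm thick (y); in the tow bar's frame its outer face is at y = -32 mm locked, -23 mm fully pulled, its top at z = 75 mm. Free on the outside from the top down to 40 mm above the worktop
- plate (a point): on the outer (+y) face of the dark fixed grip plate of the tow bar, 13 mm below its top. Plate 24 mm wide (x), 4 mm thick (y); outer face at y = +22 mm, top at z = 75 mm in the tow bar's frame
- pinch (a point): point on the tow bar midway between the outer faces of the grip plate and the fully pulled tab: x = 0, y = -0.5 mm, z = 62 mm in its frame, 92 mm above the worktop when seated. Close the fingers along the bar's y about this point: the pinch is 54 mm wide at first, 45 mm with the latch fully pulled
- latch (a joint): latch slide along the tow bar's +y: 0 locked (sprung home), 0.009 m fully pulled. Spring 4.8 N at 0, 10.2 N at the end; springs back when let go. Locked, its keeper lies under the ball's collar and the bar cannot be lifted (2 mm of play); clear of the collar from about 0.005 m
- plunger_top (a point): centre of the top of the red mushroom plunger, diameter 32 mm, 74 mm above the worktop when up and 62 mm when fully pressed; it stands in the middle of a fixed grey trip box 80 x 80 x 46 mm with a yellow collar (diameter 40 mm, top 51 mm)
- plunger (a joint): plunger stroke, downwards: 0 up, 0.012 m fully pressed; sprung, 3 N at the start and 9 N at the end, comes up again by itself
- beaker: small clear glass beaker, 58 x 54 x 70 mm, loose; origin at the centre of its underside; leave alone
- flask: conical flask, diameter 79 mm, 132 mm high, loose; origin at the centre of its underside; leave alone
- filter_box: small white and teal carton, 62 x 90 x 48 mm, loose; origin at the centre of its underside; leave alone
Mind the look-alikes: they are no part of the job. What is shaped like the part that bears plunger_top but blue is not meant.

How it is judged:
By the outcome, as a careful person would: the job done as asked, in the order asked, and still so for the second after the job is handed in, while the arm keeps its last pose, push and grip.
It also fails if it takes over 48 s, if anything falls off the work surface, if the arm or the gripper's body presses on something with over 40 N, if the wrist force passes 120 N, or if a joint passes its speed limit or range.

## Working session

There is one attempt and no reset: what is moved stays moved. The work goes in short steps, Python scripts to look and compute and a tool call to move; the robot and the scene stay as the last step left them, time stands still between calls to the robot, and variables do not carry over. Pictures are saved under pics/ and viewed, about 8 in all and at most 12, crops included, and the job is handed in when it is done.

Besides the shell and the picture viewer there is one more tool, called by a JSON object that holds its "fn" and its "kwargs", one argument or row to a line. jog_arm: Moves the arm, as the interface text tells. Its arguments: {"type":"object","properties":{"commands":{"type":"array","items":{"type":"object","properties":{"grip":{"type":"number"},"dp":{"type":"array","items":{"type":"number"}},"yaw":{"type":"number"}}}},"force":{"type":"number"}},"required":["commands"]}

```bash
mkdir -p pics; cat > h.py <<'E'
import numpy as np, cv2
from cell import state, read_camera
def cam(n,save=None):
    c=read_camera(n); im=np.array(c["image"]); h=im.shape[0]
    f=h/2/np.tan(np.radians(c["fov_y"])/2)
    K=np.array([[f,0,c["cx"]],[0,f,c["cy"]],[0,0,1]]); R=cv2.Rodrigues(np.array(c["rvec"],float))[0]; t=np.array(c["tvec"],float).ravel()
    if save: cv2.imwrite(save,im)
    return dict(im=im,K=K,R=R,t=t,C=-R.T@t)
def ray(c,p): 
    d=c["R"].T@np.linalg.inv(c["K"])@np.array([p[0],p[1],1.]); return d/np.linalg.norm(d)
def onz(c,p,z): d=ray(c,p); return c["C"]+d*(z-c["C"][2])/d[2]
def tri(c1,p1,c2,p2):
    A=np.zeros((3,3));b=np.zeros(3)
    for c,p in((c1,p1),(c2,p2)):
        M=np.eye(3)-np.outer(ray(c,p),ray(c,p));A+=M;b+=M@c["C"]
    X=np.linalg.solve(A,b); return X
def proj(c,X): q=c["K"]@(c["R"]@np.array(X,float)+c["t"]); return q[:2]/q[2]
E
python3 - <<'E'
from h import *
for n in("scene","top"):
    c=cam(n,f"pics/{n}0.png"); print(n,c["C"].round(),c["K"][0,0].round(1),ray(c,(320,200)).round(2))
s=state(); print(s["eef_rot"],s["finger_gap"],s["time"])
E
```

```text
scene [-208. -447. 1169.] 457.7 [ 0.54  0.32 -0.78]
top [ 433.   21. 1162.] 433.5 [ 0.09 -0.02 -1.  ]
[ 2.08831413e-01  9.77951192e-01 -9.11402013e-04 -2.77662722e-04] 95.19314885789672 0.1
```

View pics/scene0.png

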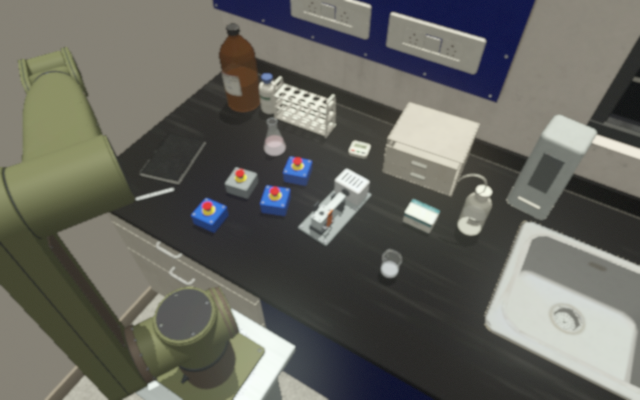

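View pics/top0.png

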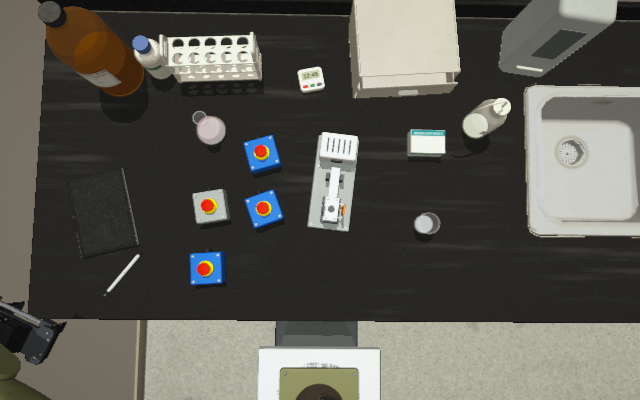

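The grey trip box with the red plunger is at about (210,206) in top and (241,180) in scene. The hitch is at about (333,190) in top and (335,205) in scene. The three blue boxes are look-alikes. Next I zoom in on the hitch and measure the plunger.

```bash
cat > m.py <<'E'
from h import *
s=cam("scene");t=cam("top")
def red(c,x0,y0,x1,y1):
    h=cv2.cvtColor(c["im"],cv2.COLOR_BGR2HSV)[y0:y1,x0:x1].astype(int)
    m=((h[...,0]<8)|(h[...,0]>172))&(h[...,1]>150)&(h[...,2]>80)
    ys,xs=np.nonzero(m); return np.array([(xs.min()+xs.max())/2+x0,(ys.min()+ys.max())/2+y0]),(xs.mean()+x0,ys.mean()+y0),m.sum()
a=red(t,190,188,232,225);b=red(s,225,165,258,198); print(a,b)
print("tri",tri(t,a[1],s,b[1]).round(1), "onz70",onz(t,a[1],72).round(1),onz(s,b[1],72).round(1))
A=cv2.resize(t["im"][125:240,300:370],None,fx=5,fy=5,interpolation=cv2.INTER_CUBIC)
B=cv2.resize(s["im"][160:250,290:380],None,fx=4.9,fy=4.9,interpolation=cv2.INTER_CUBIC)
o=np.zeros((max(A.shape[0],B.shape[0]),A.shape[1]+B.shape[1],3),np.uint8);o[:A.shape[0],:A.shape[1]]=A;o[:B.shape[0],A.shape[1]:]=B
cv2.imwrite("pics/z1.png",o);print(o.shape)
E
python3 m.py
```

```text
(array([206.5, 204.5]), (np.float64(206.41747572815535), np.float64(204.873786407767)), np.int64(103)) (array([239.5, 173. ]), (np.float64(239.5263157894737), np.float64(173.23684210526315)), np.int64(38))
tri [517.7 289.4  71.5] onz70 [517.7 289.2  72. ] [517.3 289.1  72. ]
(575, 791, 3)
```

View pics/z1.png

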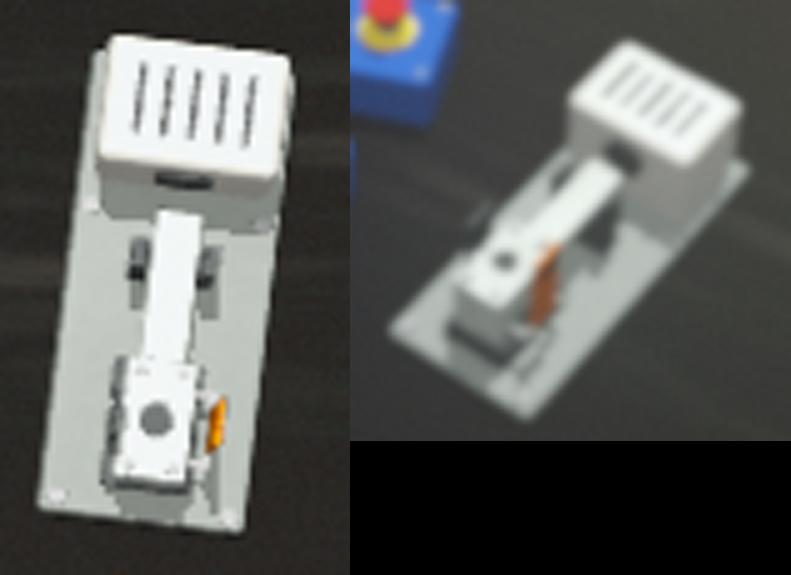

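Left crop, top view: the housing's dark dot is at (155,420), the tongue's far end at (178,212), the orange tab at (217,425), and the bed corners at (40,508) and (242,530). Right crop, scene view: the dot is at (505,260) and the tab top at about (550,248).

```bash
cat >> m.py <<'E'
print('----')
T=lambda x,y:(x/5+300-.4,y/5+125-.4)
S=lambda x,y:((x-350)/4.9+290-.4,y/4.9+160-.4)
print("dot tri",tri(t,T(155,420),s,S(505,260)).round(1))
dot=onz(t,T(155,420),73);print("dot73",dot.round(1))
g=lambda a,b,z:(lambda d:(np.degrees(np.arctan2(d[1],d[0])).round(2),np.linalg.norm(d).round(1)))(onz(t,T(*b),z)-onz(t,T(*a),z))
print("bed L",g((40,508),(80,210),12),"bed R",g((242,530),(277,225),12),"front edge",g((242,530),(40,508),12))
fm=(onz(t,T(40,508),12)+onz(t,T(242,530),12))/2;print("front mid",fm.round(1))
print("tongue L",g((147,350),(158,212),60),"R",g((190,360),(198,212),60), "housing top edge",g((112,475),(128,362),73),g((190,487),(200,365),73))
print("tongue end",onz(t,T(178,212),60).round(1))
print("tab",tri(t,T(217,425),s,S(545,270)).round(1),onz(t,T(225,425),100).round(1))
E
python3 m.py|sed 1,/----/d
```

```text
dot tri [511.2 -22.7  77.2]
dot73 [511.7 -23.   73. ]
bed L (np.float64(-6.95), np.float64(161.1)) bed R (np.float64(-6.3), np.float64(164.6)) front edge (np.float64(84.39), np.float64(107.7))
front mid [463.4 -18.5  12. ]
tongue L (np.float64(-4.07), np.float64(71.6)) R (np.float64(-2.71), np.float64(76.6)) housing top edge (np.float64(-7.51), np.float64(57.7)) (np.float64(-4.32), np.float64(61.9))
tongue end [620.  -34.5  60. ]
tab [508.  -52.7  91. ] [507.6 -56.4 100. ]
```

```bash
cat > go.py <<'E'
import sys
from h import *
from scipy.spatial.transform import Rotation as Ro
# go.py x y z jawangle_deg : shift/turn in tool fractions
x,y,z,a=map(float,sys.argv[1:5]); s=state(); R=Ro.from_quat(s["eef_rot"]).as_matrix(); p=np.array(s["eef_pos"])
ja=np.degrees(np.arctan2(R[1,1],R[0,1])); d=(a-ja+90)%180-90
print("t",round(s["time"],2),"p",p.round(1),"jaw",ja.round(2),"tilt z",R[:,2].round(3),"F",np.round(s["wrist_force"],1),"gap",round(s["finger_gap"],1))
print("dp",(R.T@(np.array([x,y,z])-p)/200).round(4),"yaw",round(-d/180,4))
E
python3 go.py 517.7 289.3 130 84
```

```text
t 0.3 p [265.4 593.1 214.2] jaw 65.89 tilt z [-0.    -0.001 -1.   ] F [ 0.5 -0.5  0. ] gap 95.2
dp [-1.7719 -0.8709  0.4215] yaw -0.1006
```

{"fn": "jog_arm", "kwargs": {
  "commands": [
    {"dp": [-0.88, -0.43, 0.0], "yaw": -0.1, "grip": 1},
    {"dp": [-0.88, -0.43, 0.0], "yaw": -0.1, "grip": 1},
    {"dp": [-0.88, -0.43, 0.0], "yaw": -0.1, "grip": 1},
    {"dp": [-0.88, -0.43, 0.0], "yaw": -0.1, "grip": 1},
    {"dp": [-0.88, -0.43, 0.0], "yaw": -0.1, "grip": 1}
  ]
}}

```text
time: 0.72
eef_pos: [392.5, 440.6, 214.7]
eef_rot: [0.054, 0.999, -0.0, 0.0]
wrist_force: [-0.1, -0.6, -0.2]
finger_gap: 67.2
```

```bash
python3 go.py 517.7 289.3 130 84
```

```text
t 0.72 p [392.5 440.6 214.7] jaw 83.86 tilt z [ 0.001 -0.    -1.   ] F [-0.1 -0.6 -0.2] gap 67.2
dp [-0.7033 -0.6851  0.424 ] yaw -0.0008
```

{"fn": "jog_arm", "kwargs": {
  "commands": [
    {"dp": [-0.7, -0.68, 0.0], "grip": 1},
    {"dp": [-0.7, -0.68, 0.0], "grip": 1},
    {"dp": [-0.7, -0.68, 0.0], "grip": 1},
    {"dp": [-0.7, -0.68, 0.0], "grip": 1},
    {"dp": [-0.7, -0.68, 0.1], "grip": 1}
  ]
}}

```text
invalid input
```

{"fn": "jog_arm", "kwargs": {
  "commands": [
    {"dp": [0, 0, 0.3], "grip": 1},
    {"dp": [0, 0, 0.3], "grip": 1},
    {"dp": [0, 0, 0.3], "grip": 1},
    {"dp": [0, 0, 0.3], "grip": 1}
  ]
}}

```text
invalid input
```

```bash
python3 go.py 517.7 289.3 78 84; python3 -c "
from h import *
cam('scene','pics/s2.png')
im=cv2.imread('pics/s2.png')[110:250,170:330];cv2.imwrite('pics/s2z.png',cv2.resize(im,None,fx=4,fy=4,interpolation=2))"
```

```text
t 0.72 p [392.5 440.6 214.7] jaw 83.86 tilt z [ 0.001 -0.    -1.   ] F [-0.1 -0.6 -0.2] gap 67.2
dp [-0.7031 -0.685   0.684 ] yaw -0.0008
```

View pics/s2z.png

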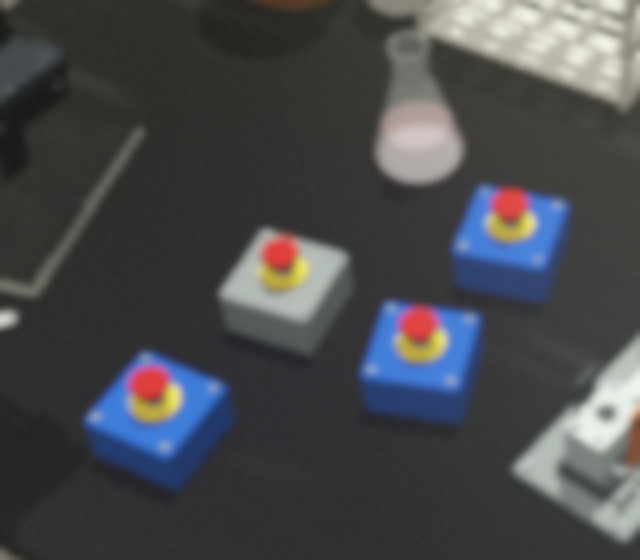

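The calls were refused because they had no yaw key. The picture shows the scene untouched, with the grey box at (285,285) in the crop.

{"fn": "jog_arm", "kwargs": {
  "commands": [
    {"dp": [-0.7, -0.68, 0.0], "yaw": 0, "grip": 1},
    {"dp": [-0.7, -0.68, 0.0], "yaw": 0, "grip": 1},
    {"dp": [-0.7, -0.68, 0.0], "yaw": 0, "grip": 1},
    {"dp": [-0.7, -0.68, 0.0], "yaw": 0, "grip": 1},
    {"dp": [-0.7, -0.68, 0.0], "yaw": 0, "grip": 1}
  ]
}}

```text
time: 1.18
eef_pos: [517.4, 290.3, 214.8]
eef_rot: [0.054, 0.999, -0.0, 0.0]
wrist_force: [0.5, -0.4, 0.2]
finger_gap: 30.1
```

{"fn": "jog_arm", "kwargs": {
  "commands": [
    {"dp": [0, 0, 0.4], "yaw": 0, "grip": 1},
    {"dp": [0, 0, 0.4], "yaw": 0, "grip": 1},
    {"dp": [0, 0, 0.4], "yaw": 0, "grip": 1},
    {"dp": [0, 0, 0.4], "yaw": 0, "grip": 1}
  ]
}}

```text
time: 1.52
eef_pos: [513.9, 292.0, 132.2]
eef_rot: [0.053, 0.999, -0.001, -0.003]
wrist_force: [-0.7, 0.4, 0.4]
finger_gap: 3.5
```

```bash
python3 go.py 517.7 289.3 78 84
```

```text
t 1.52 p [513.9 292.  132.2] jaw 83.89 tilt z [-0.006 -0.002 -1.   ] F [-0.7  0.4  0.4] gap 3.5
dp [-0.0216 -0.0106  0.2709] yaw -0.0006
```

{"fn": "jog_arm", "kwargs": {
  "commands": [
    {"dp": [0, 0, 0.15], "yaw": 0, "grip": 1},
    {"dp": [0, 0, 0.25], "yaw": 0, "grip": 1},
    {"dp": [0, 0, 0.25], "yaw": 0, "grip": 1},
    {"dp": [0, 0, 0.25], "yaw": 0, "grip": 1}
  ]
}}

```text
time: 1.85
eef_pos: [516.2, 293.6, 86.4]
eef_rot: [0.053, 0.999, 0.0, 0.001]
wrist_force: [0.2, -0.6, 1.5]
finger_gap: 0.3
```

```bash
python3 go.py 517.7 289.3 62 84
```

```text
t 1.85 p [516.2 293.6  86.4] jaw 83.94 tilt z [ 0.001  0.001 -1.   ] F [ 0.2 -0.6  1.5] gap 0.3
dp [-0.0094 -0.0207  0.1221] yaw -0.0003
```

{"fn": "jog_arm", "kwargs": {
  "commands": [
    {"dp": [-0.01, -0.02, 0.04], "yaw": 0, "grip": 1},
    {"dp": [-0.01, -0.02, 0.07], "yaw": 0, "grip": 1},
    {"dp": [-0.01, -0.02, 0.1], "yaw": 0, "grip": 1},
    {"dp": [-0.01, -0.02, 0.12], "yaw": 0, "grip": 1},
    {"dp": [-0.01, -0.02, 0.12], "yaw": 0, "grip": 1}
  ]
}}

```text
time: 2.27
eef_pos: [519.6, 289.3, 62.8]
eef_rot: [0.053, 0.999, 0.001, 0.002]
wrist_force: [-0.4, -0.3, 8.0]
finger_gap: 0.5
```

{"fn": "jog_arm", "kwargs": {
  "commands": [
    {"dp": [0, 0, 0.01], "yaw": 0, "grip": 1},
    {"dp": [0, 0, 0.01], "yaw": 0, "grip": 1},
    {"dp": [0, 0, 0.01], "yaw": 0, "grip": 1}
  ]
}}

```text
time: 2.52
eef_pos: [519.6, 289.3, 62.2]
eef_rot: [0.053, 0.999, 0.001, 0.002]
wrist_force: [-1.5, -1.6, 11.5]
finger_gap: 0.4
```

```bash
python3 go.py 517.7 289.3 62 84
```

```text
t 2.52 p [519.6 289.3  62.2] jaw 83.89 tilt z [ 0.005  0.002 -1.   ] F [-1.5 -1.6 11.5] gap 0.4
dp [ 0.0095 -0.001   0.0011] yaw -0.0006
```

Force is 11.5 N, above the spring's 9 N end force, so it is near the stop. I press slightly more to be sure.

{"fn": "jog_arm", "kwargs": {
  "commands": [
    {"dp": [0, 0, 0.02], "yaw": 0, "grip": 1},
    {"dp": [0, 0, 0.02], "yaw": 0, "grip": 1},
    {"dp": [0, 0, 0.02], "yaw": 0, "grip": 1},
    {"dp": [0, 0, 0.02], "yaw": 0, "grip": 1},
    {"dp": [0, 0, 0.02], "yaw": 0, "grip": 1}
  ]
}}

```text
time: 2.93
eef_pos: [519.8, 289.4, 62.0]
eef_rot: [0.053, 0.999, 0.001, 0.002]
wrist_force: [-11.0, -5.7, 29.5]
finger_gap: 0.6
```

```bash
python3 go.py 517.7 289.3 220 84
```

```text
t 2.93 p [519.8 289.4  62. ] jaw 83.9 tilt z [ 0.004  0.001 -1.   ] F [-11.   -5.7  29.5] gap 0.6
dp [ 7.5e-03 -5.0e-04 -7.9e-01] yaw -0.0005
```

Plunger bottomed: TCP at 62.0 and 29 N. Retreating.

{"fn": "jog_arm", "kwargs": {
  "commands": [
    {"dp": [0, 0, -0.2], "yaw": 0, "grip": 1},
    {"dp": [0, 0, -0.4], "yaw": 0, "grip": 1},
    {"dp": [0, 0, -0.6], "yaw": 0, "grip": 0.5},
    {"dp": [0, 0, -0.8], "yaw": 0, "grip": 0},
    {"dp": [0, 0, -0.8], "yaw": 0, "grip": -1}
  ]
}}

```text
time: 3.35
eef_pos: [521.7, 290.6, 225.9]
eef_rot: [0.053, 0.999, 0.004, 0.008]
wrist_force: [1.2, 0.7, 1.7]
finger_gap: 14.9
```

```bash
python3 go.py 511.5 -23.5 200 84
```

```text
t 3.35 p [521.7 290.6 225.9] jaw 83.89 tilt z [ 0.015  0.007 -1.   ] F [1.2 0.7 1.7] gap 14.9
dp [-0.1146 -1.5679  0.1176] yaw -0.0006
```

{"fn": "jog_arm", "kwargs": {
  "commands": [
    {"dp": [-0.06, -0.8, 0], "yaw": 0, "grip": -1},
    {"dp": [-0.06, -0.8, 0], "yaw": 0, "grip": -1},
    {"dp": [-0.06, -0.8, 0], "yaw": 0, "grip": -1},
    {"dp": [-0.06, -0.8, 0], "yaw": 0, "grip": -1},
    {"dp": [-0.06, -0.8, 0], "yaw": 0, "grip": -1}
  ]
}}

```text
time: 3.77
eef_pos: [512.0, 123.4, 214.5]
eef_rot: [0.056, 0.998, -0.001, 0.0]
wrist_force: [1.0, -0.5, -0.3]
finger_gap: 48.3
```

{"fn": "jog_arm", "kwargs": {
  "commands": [
    {"dp": [-0.06, -0.75, 0.1], "yaw": 0, "grip": -1},
    {"dp": [-0.06, -0.75, 0.1], "yaw": 0, "grip": -1},
    {"dp": [-0.06, -0.75, 0.1], "yaw": 0, "grip": -1},
    {"dp": [-0.06, -0.75, 0.1], "yaw": 0, "grip": -1},
    {"dp": [-0.06, -0.75, 0.1], "yaw": 0, "grip": -1}
  ]
}}

```text
time: 4.18
eef_pos: [507.6, -25.8, 193.6]
eef_rot: [0.056, 0.998, -0.001, -0.001]
wrist_force: [-0.9, 0.3, 1.5]
finger_gap: 81.6
```

```bash
python3 go.py 511.5 -23.5 150 84
```

```text
t 4.18 p [507.6 -25.8 193.6] jaw 83.61 tilt z [-0.001 -0.001 -1.   ] F [-0.9  0.3  1.5] gap 81.6
dp [-0.0186  0.0138  0.2177] yaw -0.0022
```

{"fn": "jog_arm", "kwargs": {
  "commands": [
    {"dp": [-0.02, 0.014, 0.0], "yaw": -0.002, "grip": -1},
    {"dp": [-0.02, 0.014, 0.15], "yaw": -0.002, "grip": -1},
    {"dp": [-0.02, 0.014, 0.35], "yaw": -0.002, "grip": -1},
    {"dp": [-0.02, 0.014, 0.35], "yaw": -0.002, "grip": -1},
    {"dp": [-0.02, 0.014, 0.35], "yaw": -0.002, "grip": -1}
  ]
}}

```text
time: 4.6
eef_pos: [510.9, -18.2, 122.6]
eef_rot: [0.049, 0.999, 0.0, -0.003]
wrist_force: [0.8, 0.3, 1.5]
finger_gap: 94.9
```

```bash
python3 go.py 511.5 -23.5 73 84; python3 -c "
from h import *
s=cam('scene');t=cam('top')
A=cv2.resize(s['im'][140:260,270:390],None,fx=4.5,fy=4.5,interpolation=2);B=cv2.resize(t['im'][140:260,300:355],None,fx=4.5,fy=4.5,interpolation=2)
cv2.imwrite('pics/s3.png',np.hstack([A,B]))"
```

```text
t 4.6 p [510.9 -18.2 122.6] jaw 84.36 tilt z [-0.006  0.001 -1.   ] F [0.8 0.3 1.5] gap 94.9
dp [-0.007  -0.0262  0.2482] yaw 0.002
```

View pics/s3.png

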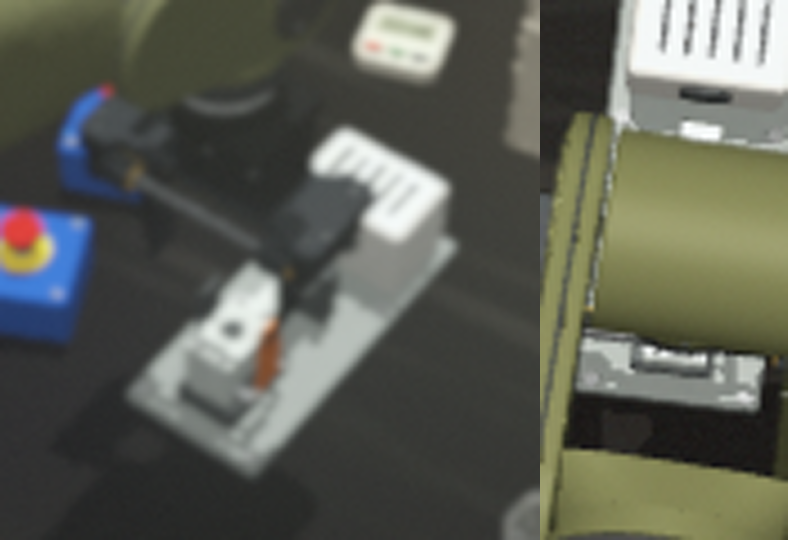

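The fingers straddle the coupler, with the tab at crop pixel (268,350) inside the right finger. Descending with a correction.

{"fn": "jog_arm", "kwargs": {
  "commands": [
    {"dp": [-0.005, -0.026, 0.0], "yaw": 0.002, "grip": -1},
    {"dp": [-0.005, -0.026, 0.1], "yaw": 0.002, "grip": -1},
    {"dp": [-0.005, -0.026, 0.2], "yaw": 0.002, "grip": -1},
    {"dp": [-0.005, -0.026, 0.245], "yaw": 0.002, "grip": -1},
    {"dp": [-0.005, -0.026, 0.245], "yaw": 0.002, "grip": -1}
  ]
}}

```text
time: 5.12
eef_pos: [512.2, -25.1, 74.8]
eef_rot: [0.053, 0.999, 0.0, -0.001]
wrist_force: [-0.8, -0.3, 0.2]
finger_gap: 95.5
```

{"fn": "jog_arm", "kwargs": {
  "commands": [
    {"dp": [0, 0, 0], "yaw": 0, "grip": -1},
    {"dp": [0, 0, 0], "yaw": 0, "grip": -1},
    {"dp": [0, 0, 0], "yaw": 0, "grip": -1}
  ]
}}

```text
time: 5.37
eef_pos: [514.2, -25.3, 77.4]
eef_rot: [0.053, 0.999, -0.0, 0.001]
wrist_force: [-0.9, -0.3, -0.4]
finger_gap: 95.3
```

```bash
python3 go.py 511.5 -23.5 73 84
```

```text
t 5.37 p [514.2 -25.3  77.4] jaw 83.89 tilt z [ 0.003 -0.    -1.   ] F [-0.9 -0.3 -0.4] gap 95.3
dp [0.0144 0.0078 0.0219] yaw -0.0006
```

{"fn": "jog_arm", "kwargs": {
  "commands": [
    {"dp": [0.012, 0.008, 0.02], "yaw": 0, "grip": -1},
    {"dp": [0.012, 0.008, 0.02], "yaw": 0, "grip": 0},
    {"dp": [0.012, 0.008, 0.02], "yaw": 0, "grip": 0},
    {"dp": [0.012, 0.008, 0.02], "yaw": 0, "grip": 0},
    {"dp": [0.012, 0.008, 0.02], "yaw": 0, "grip": 0}
  ],
  "force": 30
}}

```text
time: 5.78
eef_pos: [510.8, -23.3, 71.7]
eef_rot: [0.053, 0.999, -0.0, 0.0]
wrist_force: [0.0, 0.2, 0.6]
finger_gap: 73.5
```

```bash
python3 go.py 511.5 -23.5 73 84
```

```text
t 5.78 p [510.8 -23.3  71.7] jaw 83.9 tilt z [ 0. -0. -1.] F [0.  0.2 0.6] gap 73.5
dp [-0.0037 -0.0008 -0.0063] yaw -0.0006
```

{"fn": "jog_arm", "kwargs": {
  "commands": [
    {"dp": [0, 0, 0], "yaw": 0, "grip": 1},
    {"dp": [0, 0, 0], "yaw": 0, "grip": 1},
    {"dp": [0, 0, 0], "yaw": 0, "grip": 1},
    {"dp": [0, 0, 0], "yaw": 0, "grip": 1}
  ],
  "force": 30
}}

```text
time: 6.12
eef_pos: [511.0, -24.1, 72.1]
eef_rot: [0.053, 0.999, -0.001, 0.0]
wrist_force: [-0.6, 1.3, 1.1]
finger_gap: 47.1
```

{"fn": "jog_arm", "kwargs": {
  "commands": [
    {"dp": [0, 0, 0], "yaw": 0, "grip": 1},
    {"dp": [0, 0, 0], "yaw": 0, "grip": 1},
    {"dp": [0, 0, 0], "yaw": 0, "grip": 1},
    {"dp": [0, 0, 0], "yaw": 0, "grip": 1}
  ]
}}

```text
time: 6.45
eef_pos: [511.2, -23.1, 72.2]
eef_rot: [0.053, 0.999, 0.0, 0.0]
wrist_force: [-0.5, -0.0, 3.9]
finger_gap: 44.0
```

```bash
python3 go.py 511.5 -23.5 73 84; python3 -c "
from h import *
s=cam('scene');cv2.imwrite('pics/s4.png',cv2.resize(s['im'][160:260,280:380],None,fx=5,fy=5,interpolation=2))"
```

```text
t 6.45 p [511.2 -23.1  72.2] jaw 83.89 tilt z [ 0.001  0.    -1.   ] F [-0.5 -0.   3.9] gap 44.0
dp [-0.0019 -0.0019 -0.0041] yaw -0.0006
```

View pics/s4.png

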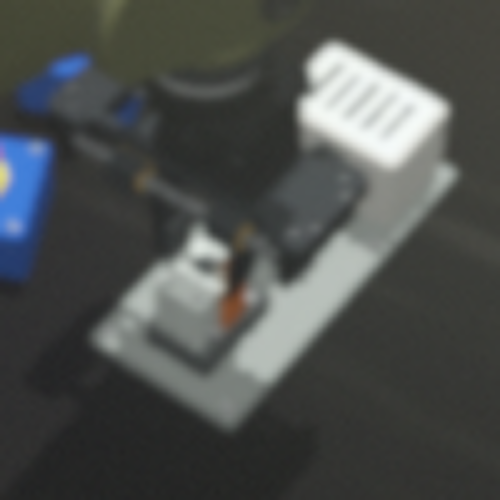

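The gap is 44 mm (45 expected) and the finger lies on the tab at (238,270), so the latch is pulled. I lift slowly, a bit tighter.

{"fn": "jog_arm", "kwargs": {
  "commands": [
    {"dp": [0, 0, 0], "yaw": 0, "grip": 1},
    {"dp": [0, 0, 0], "yaw": 0, "grip": 1},
    {"dp": [0, 0, -0.02], "yaw": 0, "grip": 1},
    {"dp": [0, 0, -0.04], "yaw": 0, "grip": 1},
    {"dp": [0, 0, -0.04], "yaw": 0, "grip": 1}
  ],
  "force": 45
}}

```text
time: 6.92
eef_pos: [510.1, -23.2, 79.1]
eef_rot: [0.053, 0.999, 0.0, -0.001]
wrist_force: [0.3, -0.3, -3.8]
finger_gap: 43.7
```

```bash
python3 go.py 511.5 -23.5 173 84
```

```text
t 6.92 p [510.1 -23.2  79.1] jaw 83.9 tilt z [-0.001  0.    -1.   ] F [ 0.3 -0.3 -3.8] gap 43.7
dp [-0.0067 -0.0008 -0.4697] yaw -0.0006
```

Only the bar's weight shows (3.8 N), so it is free. Continuing to 100 mm.

{"fn": "jog_arm", "kwargs": {
  "commands": [
    {"dp": [0, 0, -0.06], "yaw": 0, "grip": 1},
    {"dp": [0, 0, -0.12], "yaw": 0, "grip": 1},
    {"dp": [0, 0, -0.18], "yaw": 0, "grip": 1},
    {"dp": [0, 0, -0.24], "yaw": 0, "grip": 1},
    {"dp": [0, 0, -0.3], "yaw": 0, "grip": 1}
  ]
}}

```text
time: 7.33
eef_pos: [511.1, -23.4, 141.6]
eef_rot: [0.053, 0.999, -0.0, 0.001]
wrist_force: [0.7, 0.4, -4.2]
finger_gap: 43.7
```

{"fn": "jog_arm", "kwargs": {
  "commands": [
    {"dp": [0, 0, -0.05], "yaw": 0, "grip": 1},
    {"dp": [0, 0, -0.1], "yaw": 0, "grip": 1},
    {"dp": [0, 0, -0.15], "yaw": 0, "grip": 1},
    {"dp": [0, 0, -0.165], "yaw": 0, "grip": 1},
    {"dp": [0, 0, -0.165], "yaw": 0, "grip": 1}
  ]
}}

```text
time: 7.75
eef_pos: [511.5, -23.4, 174.1]
eef_rot: [0.053, 0.999, -0.0, 0.001]
wrist_force: [0.5, 0.4, -4.9]
finger_gap: 43.7
```

{"fn": "jog_arm", "kwargs": {
  "commands": [
    {"dp": [0, 0, 0], "yaw": 0, "grip": 1},
    {"dp": [0, 0, 0], "yaw": 0, "grip": 1},
    {"dp": [0, 0, 0], "yaw": 0, "grip": 1}
  ]
}}

```text
time: 8.0
eef_pos: [510.2, -23.2, 171.6]
eef_rot: [0.053, 0.999, 0.0, -0.001]
wrist_force: [-0.6, -0.5, -4.2]
finger_gap: 43.7
```

```bash
python3 go.py 511.5 -23.5 172 84; python3 -c "
from h import *
s=cam('scene');t=cam('top')
A=cv2.resize(s['im'][140:260,270:390],None,fx=4.5,fy=4.5,interpolation=2);B=cv2.resize(t['im'][140:260,300:355],None,fx=4.5,fy=4.5,interpolation=2)
cv2.imwrite('pics/s5.png',np.hstack([A,B]));cv2.imwrite('pics/t5.png',t['im']);cv2.imwrite('pics/sc5.png',s['im'])"
```

```text
t 8.0 p [510.2 -23.2 171.6] jaw 83.89 tilt z [-0.002  0.    -1.   ] F [-0.6 -0.5 -4.2] gap 43.7
dp [-0.0068 -0.0008 -0.002 ] yaw -0.0006
```

View pics/s5.png

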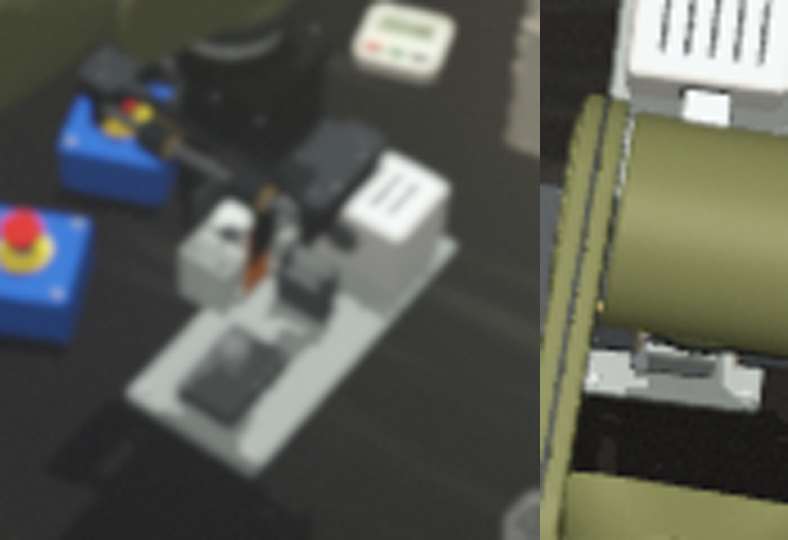

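View pics/sc5.png

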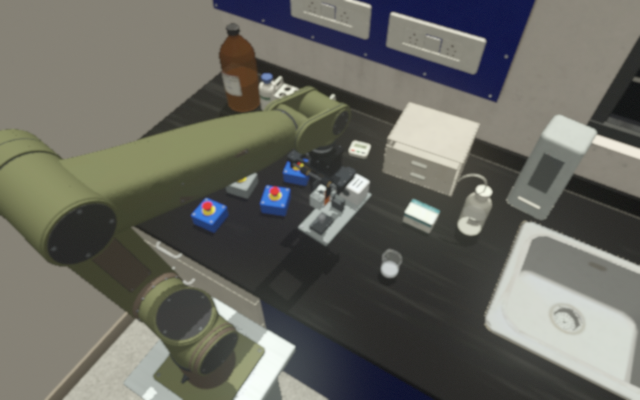

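The bar is off the ball, the ball and pedestal are bare at crop pixel (235,360), and the beaker and carton stand where they did. To check that the bar is level, I overlay the wireframe of a level pose.

```bash
python3 - <<'E'
from h import *
s=cam('scene');t=cam('top');a=np.radians(-6)
def W(x,y,z): return [511+x*np.cos(a)-y*np.sin(a),-23+x*np.sin(a)+y*np.cos(a),z]
def draw(c,x0,y0,x1,y1,k):
    im=cv2.resize(c['im'][y0:y1,x0:x1],None,fx=k,fy=k,interpolation=2)
    for X0,X1,w,z0,z1 in((-30,30,18,130,173),(30,109,12,148,160)):
        P={(i,j,m):tuple(np.int32(((proj(c,W(X,y,z))+.5-[x0,y0])*k))) for i,X in enumerate((X0,X1)) for j,y in enumerate((-w,w)) for m,z in enumerate((z0,z1))}
        for p in P:
            for q in P:
                if sum(abs(u-v) for u,v in zip(p,q))==1 and p<q: cv2.line(im,tuple(map(int,P[p])),tuple(map(int,P[q])),(0,0,255),1)
    return im
cv2.imwrite('pics/o.png',np.hstack([draw(s,295,165,375,240,7),draw(t,320,150,350,225,7)]))
from cell import state
print(np.round(state()['ft_torque'],3))
E
```

```text
[ 0.028  0.053 -0.025]
```

View pics/o.png

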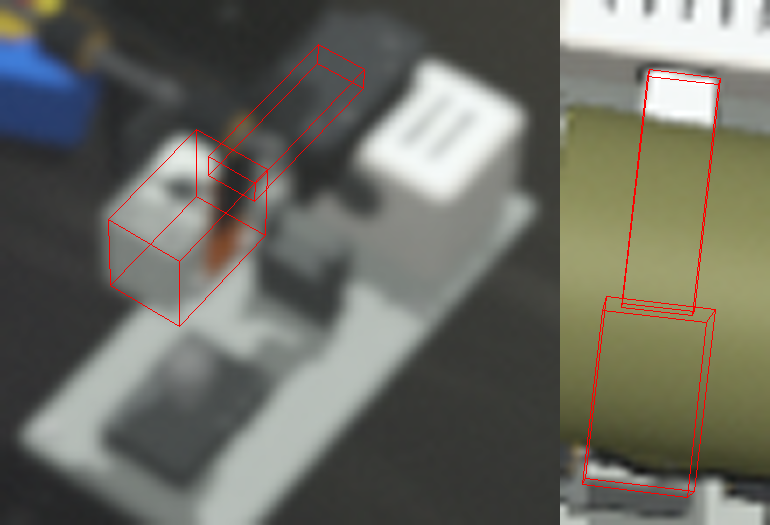

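The level wireframe fits the housing edges at (109,220)–(180,325) and the tongue end at (680,75), so the bar is level at the right height. Handing in.

```bash
python3 -c "
from cell import finish_job,state
print(finish_job()); s=state(); print(s['time'],s['finger_gap'],s['eef_pos'],s['wrist_force'])"
```

```text
the job is handed in; nothing more can be done
None
the job is handed in; nothing more can be done
```

The job is done and handed in at about 8 s of the 48 s allowed. I parked the drive, then unlatched the tow bar and lifted it off the ball; the gripper was holding it raised at the last check.

- **Plunger:** I pressed the red plunger on the grey trip box to its stop. The fingertips reached 62.0 mm and the force rose to about 30 N, well past the 9 N spring end.
- **Latch:** I pinched the orange tab against the dark plate. The finger gap was 44 mm, against 45 mm expected for fully pulled.
- **Lift:** The bar came up about 99 mm and its weight read about 4.2 N. The gap stayed at 43.7 mm, so the latch stayed pulled.
- **Level:** A wireframe of a level bar at that height, drawn over both camera views, matched the housing and the tongue end.
- **Other objects:** The beaker and carton looked unmoved in the last scene picture. The arm hid the flask there, and I kept well clear of it, but I did not check it again at the end.

Two jog calls were refused early on because they lacked a yaw value; nothing moved. No checks failed or disagreed, but the hand-in gives no verdict and the state could not be read afterwards.

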